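# Loupe check of a model-railway bogie

### The arm

A 6-joint arm with a two-finger parallel gripper is mounted at the origin on the work surface. World frame = base frame: x ahead of the robot, y to its left, z up, the work surface at z = 0. Lengths are in m, angles in degrees, forces in N, time in s.
With the tool pointing down it reaches from about 0.3 to 0.75 m from the base axis. Payload 8.5 kg.
Tool frame: the origin (TCP) lies at the very end of the fingers, on their centre line; the grasp point (between the pads) lies 19 mm behind it; z points along the fingers, y is the line along which they close (so a half turn about z gives the same grasp; the last joint's range is limited). The gripper opens to 85 mm and grips with 20 to 120 N. Pads are 22 mm wide; open, the fingers measure 114 mm over their backs; the gripper's body (76 mm by 85 mm) begins 54 mm behind the grasp point. The pads swing forward as they close: fully open they stand 13 mm farther back than shut.
Start: joints at [-79.773, 21.807, 74.336, -0, 83.858, -12.336], TCP at [0.211, -0.508, 0.204] pointing down, gripper open.
Joint ranges: [-178.18, 178.18], [-50.72, 133.34], [12.68, 142.11], [-81.47, 261.47], [9.98, 163.14], [-165.26, 165.26]. Speed limits (degrees/s): [136.94, 136.94, 180, 180, 180, 180].

### API

Orientations are given as a 3x3 rotation matrix whose columns are the frame's x, y, z axes.
In Python, from rig import observe, cams, ticket gives the robot as it stands.
- The arm moves only by the tool move_arm, never from a script. Its arguments are lists of equal length, an entry for each row: "jaw": the finger opening in cm, from 0 to 8.54; "dp": the shift along the tool's x, y, z in cm, a list of three; "turn": the turn, a rotation vector about the tool's x, y, z in rad, a list of three. In form: {"jaw": [jaw, ...], "dp": [[tx, ty, tz], ...], "turn": [[wx, wy, wz], ...]}. A call has 1 to 12 rows; each row shifts and turns the commanded pose from where the row before left it, along the tool's axes as they then stand; what a row does not reach is not made up. A row lasts 1/12 s, in which the tool goes at most 41.7 mm and 7.16 degrees, less where a joint would pass 70% of its speed; a pose out of reach is approached as far as the arm can. A call is refused whole if a number of a shift passes 4.17 or a number of a turn 0.125, either way. A call with a gripper value outside its range is refused whole. The fingers move at their own pace and stop on an object; "force" is the grip in N (left out, the last holds). Time passes only in rows, so rows that do not move let the fingers close. It gives the time, the measured TCP pose, the force, the opening and the grip force at its end, in the units of the state.
- observe(): the state, without advancing time (a new reading comes with each control period).
- cams.get_image(name): name is "scene" or "side" or "wrist"; returns (picture, depth): 400x640x3 uint8, red, green, blue; 400x640 float32, m along the optical axis (not along the pixel's ray), 0 where there is no reading.
- cams.calibration(name): a dict with "vertical_fov" (degrees; the focal length in pixels is half the picture's height over the tangent of half this angle, whatever the lens; pixels are square), "cx", "cy" (the principal point, pixels), "view" (4x4, takes a point from world to camera coordinates); the wrist camera has in their place "tool_from_camera" (4x4, takes a point from camera to tool coordinates, whose origin is the TCP and whose axes are the flange's). Camera axes: x right, y up, looking along -z (the intrinsics and any distortion apply to the point x, -y, -z); pixel columns grow to the right and rows downward; lengths in m; the calibration is good to about 2 mm. A picture is of the moment at which its call begins: read the wrist's pose just before it. calibration takes no time and is no camera call.
- ticket.close_job(): hands the job in; it is judged then, once.
Trained networks look in the newest picture that a camera, given by its name, has taken for a name from the list of things; names that differ only in an ending like _2 or _b are one class to them, and where a whole thing is asked for, a point or a joint stands for the part that bears it (a point fixed in the world has none). Each returns a list of dicts, best first, with "p" (0 to 1); they miss things now and then, are a little off and sometimes report something else, mostly with a low value. They report only what shows in the picture. A call takes as long as a camera call. They do not tell look-alikes from the thing itself.
- cams.spot_in(camera, query): "box" ([centre column, centre row, width, height] as shares, 0 to 1, of the picture: columns of its width, rows of its height, round what is visible of it).
- cams.outline_of(camera, query): "mask" (400x640 bool, what is visible of it) and "box" ([centre column, centre row, width, height] as shares, 0 to 1, of the picture: columns of its width, rows of its height, round what is visible of it).
- cams.mark_of(camera, query): "location" ([column, row] as shares, 0 to 1, of the picture: columns of its width, rows of its height: a listed point, or the origin of a listed thing).
The state is a dict: "time_s": time; "q": joint angles; "qvel": joint speeds; "joint_efforts": joint torques, N m; "position": TCP position; "tool_rot": TCP orientation; "ft_force": force on the tool from outside, world axes, zero at the start; "wrist_torque": the same for the moment, N m; "grip_width": finger opening in m; "gripper_force": force on a finger pad.
Only numpy, scipy, OpenCV 4.12 (cv2) and the standard library are available. Lean on these libraries where they do the work, as an engineer would, in place of code of your own. Each camera call takes 0.05 s, during which the arm holds its last target. There are 200 camera calls.

### The job

First turn the lamp control's selector dial until its pointer clicks in at the green dot, and let go of it. Then take the loupe by its blue handle and hold it level with the lens centred over the bogie in the fixture, the middle of the lens at the height of the yellow collar on the gauge post, touching neither bogie nor post. Finish while still holding it there, steady; do not put it down, and leave everything else where it is.

Things in the scene. Friction and masses are not known exactly. Their poses are not given: they have to be found in the camera images.
- lampbox: Grey lamp control box, 110 (x) x 100 (y) x 40 mm tall, fixed; origin at the centre of its underside. A black selector dial stands in the middle of its top. Around it, on its -x side at a radius of 42 mm, are four dots: three small white ones and a larger green one, the third counted clockwise seen from above.
- lamp_dial (a joint): Angle of the selector dial (rad), growing as it turns clockwise seen from above. It clicks into four detents, at 0, 0.6, 1.2 and 1.8, one for each dot; the green dot is at 1.2. It starts in the first or the second. Turning takes under 0.2 N m; released within 0.2 rad of a detent it settles into it.
- dial_grip (a point): Where to pinch the dial: on its axis, 74 mm above the table, turning with it. The dial's grip is an upright bar 42 mm long along this point's x, 14 mm wide along y, reaching 7 mm above and 23 mm below this point, on a disc 44 mm across. A white line on the -x half of the bar's top is the pointer.
- cradle: Grey cradle the loupe rests in, fixed: plate 190 (x) x 70 (y) x 8 mm, a block 38 mm high under the lens (centre x = 65 mm, 40 x 36 mm) and, at x = -82 to -64 mm, a U-shaped saddle 46 mm high, 29 mm wide, open at the top, round the handle's end. Between them the handle is free at both sides and below. Origin at the centre of its underside.
- loupe: Loupe: round lens in a black rim, 74 mm across, 8 mm thick, blue flat-sided handle to -x. Origin: lens centre; z: lens axis, up. Handle 16 mm wide (y), 20 mm high (z), x = -52 to -156 mm, centred on y = z = 0; grip it about x = -85 mm, near its balance point (the saddle covers x = -147 to -129 mm). Loose, about 110 g. Rests level in the cradle, origin 42 mm above the table; lifts straight up.
- fixture: Inspection fixture, aluminium plate 180 (x) x 90 (y) x 12 mm fixed to the table; origin at the centre of its underside. Orange stops on it, 8 mm high, hold the bogie at x = -25 mm. At x = +68 mm stands a steel gauge post, 10 mm across, its top 177 mm above the table, with the yellow focus collar on it.
- bogie: The part to look at: black model-railway bogie with steel wheels and a brass pivot, 72 (x) x 32 (y) x 23 mm tall, loose between the orange stops. Origin at the centre of its underside, 12 mm above the table.
- focus_mark (a point): Centre (on the post's axis, at mid-height) of the yellow collar on the gauge post: 32 mm across, 10 mm thick, 115 to 155 mm above the table, differing from one start to the next. Its height is the focal height for the centre of the lens. The collar slides on the post if pushed hard (6 N).
- bin_a: Red-orange open parts bin, 140 x 100 x 60 mm, with black bits; bystander. Loose; origin at the centre of its underside.
- bin_c: Red-orange open parts bin, 140 x 100 x 60 mm, with blue and black bits; bystander. Loose; origin at the centre of its underside.
- bottle: Green glass bottle with a red cap, 64 mm across, 200 mm tall; bystander. Loose; origin at the centre of its underside.
- cup: White cup, 72 mm across, 85 mm tall; bystander. Loose; origin at the centre of its underside.
- screwdriver: Orange-handled screwdriver, 170 mm long, lying along its x; bystander. Loose.
- coach: Green model coach, 150 x 34 x 44 mm, long along its x; bystander. Loose; origin at the centre of its underside.
There are look-alikes about, which are no part of the job. Of the things that look like the bogie, the smaller one is meant. Several things have the shape of the fixture; the one meant has the colours described above.

How it is judged:
By the outcome, as a careful person would: the job done as asked, in the order asked, and still so for the second after the job is handed in, while the arm keeps its last pose, push and grip.
It also fails if it takes over 61 s, if anything falls off the work surface, if the arm or the gripper's body presses on something with over 40 N, if the wrist force passes 120 N, or if a joint passes its speed limit or range.

## Working session

There is one attempt and no reset: what is moved stays moved. The work goes in short steps, Python scripts to look and compute and a tool call to move; the robot and the scene stay as the last step left them, time stands still between calls to the robot, and variables do not carry over. Pictures are saved under pics/ and viewed, at most 10 in all, crops included, and the job is handed in when it is done.

Besides the shell and the picture viewer there is one more tool, called after "Request:" as name(argument=value, ...) on one line, values as JSON. move_arm: Moves the arm, as the interface text tells. Its arguments: {"type":"object","properties":{"jaw":{"type":"array","items":{"type":"number"}},"dp":{"type":"array","items":{"type":"array","items":{"type":"number"}}},"turn":{"type":"array","items":{"type":"array","items":{"type":"number"}}},"force":{"type":"number"}},"required":["jaw","dp","turn"]}

```bash
ls; mkdir -p pics; cat > h.py <<'E'
import numpy as np, cv2
from rig import observe, cams, ticket
def save(n,im): cv2.imwrite('pics/'+n,im[:,:,::-1])
def K(c):
    k=cams.calibration(c); return 200/np.tan(np.radians(k['vertical_fov'])/2),k['cx'],k['cy'],k
def camT(c,st=None):
    f,cx,cy,k=K(c)
    if 'view' in k: return np.linalg.inv(np.array(k['view']))
    T=np.eye(4);T[:3,:3]=st['tool_rot'];T[:3,3]=st['position']
    return T@np.array(k['tool_from_camera'])
def ray(c,u,v,st=None):
    f,cx,cy,k=K(c);T=camT(c,st)
    p=np.array([[[u,v]]],float)
    d=k.get('distortion')
    x,y=(u-cx)/f,(v-cy)/f
    return T[:3,3],T[:3,:3]@np.array([x,-y,-1.])
def at_depth(c,u,v,d,st=None):
    o,r=ray(c,u,v,st);return o+d*r
def at_z(c,u,v,z,st=None):
    o,r=ray(c,u,v,st);return o+(z-o[2])/r[2]*r
def proj(c,P,st=None):
    f,cx,cy,k=K(c);q=np.linalg.inv(camT(c,st))@np.append(P,1)
    return cx-f*q[0]/q[2],cy+f*q[1]/q[2]
E
python3 - <<'E'
from h import *
for c in('scene','side','wrist'):
    im,d=cams.get_image(c);save(c+'0.png',im);print(c,cams.calibration(c))
    if c!='wrist':
      for n in ['lampbox','dial_grip','cradle','loupe','fixture','bogie','focus_mark','bottle','coach']:
        r=cams.mark_of(c,n)
        print(n,[(round(e['p'],2),[round(e['location'][0]*640),round(e['location'][1]*400)]) for e in r[:4]])
s=observe();print({k:np.round(v,3).tolist() for k,v in s.items()})
E
```

```text
pics
scene {'vertical_fov': 47.306076565944984, 'cx': 329.86884234377976, 'cy': 207.28018956703022, 'view': array([[ 0.87091862,  0.49100548,  0.02035631, -0.46011203],
       [-0.26492407,  0.43421323,  0.86097277,  0.05134774],
       [ 0.41390337, -0.75523009,  0.50824355, -1.7027396 ],
       [ 0.        ,  0.        ,  0.        ,  1.        ]])}
lampbox [(0.65, [361, 194])]
dial_grip [(0.69, [363, 178])]
cradle [(0.76, [286, 267]), (0.26, [418, 189])]
loupe [(0.77, [302, 262])]
fixture [(0.63, [326, 235]), (0.55, [313, 184])]
bogie [(0.7, [351, 215]), (0.68, [318, 235])]
focus_mark [(0.5, [347, 203])]
bottle [(0.75, [418, 190])]
coach [(0.69, [174, 297])]
side {'vertical_fov': 43.18800649018573, 'cx': 311.6338657641137, 'cy': 204.27384524476722, 'view': array([[-0.68936862, -0.72420666,  0.01719381,  0.37671363],
       [ 0.45417615, -0.4135937 ,  0.78909079, -0.33541369],
       [-0.56435355,  0.55178344,  0.61403591, -1.21487359],
       [ 0.        ,  0.        ,  0.        ,  1.        ]])}
lampbox [(0.92, [242, 290])]
dial_grip [(0.53, [240, 271])]
cradle [(0.79, [374, 208
[... 475 characters left out ...]
6.78927589e-02],
       [ 9.99998241e-01,  1.86618341e-03, -1.87960001e-04,
         1.12305138e-03],
       [-6.80709116e-04,  2.67716961e-01, -9.63497361e-01,
        -1.69848926e-01],
       [ 0.00000000e+00,  0.00000000e+00,  0.00000000e+00,
         1.00000000e+00]])}
{'time_s': 1.05, 'q': [-79.773, 21.806, 74.337, -0.001, 83.858, -12.335], 'qvel': [0.106, -0.139, 0.065, -0.129, -0.044, 0.067], 'joint_efforts': [-0.002, -44.834, -23.146, -0.0, 0.001, -0.0], 'position': [0.211, -0.508, 0.204], 'tool_rot': [[0.923, 0.384, -0.0], [0.384, -0.923, 0.0], [-0.0, -0.0, -1.0]], 'ft_force': [0.717, -0.359, -0.516], 'wrist_torque': [-0.003, 0.003, 0.069], 'gripper_force': 0.0, 'grip_width': 0.085}
```

View pics/scene0.png

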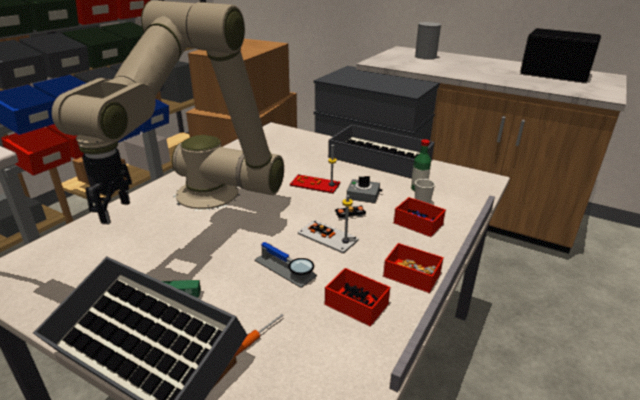

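View pics/side0.png

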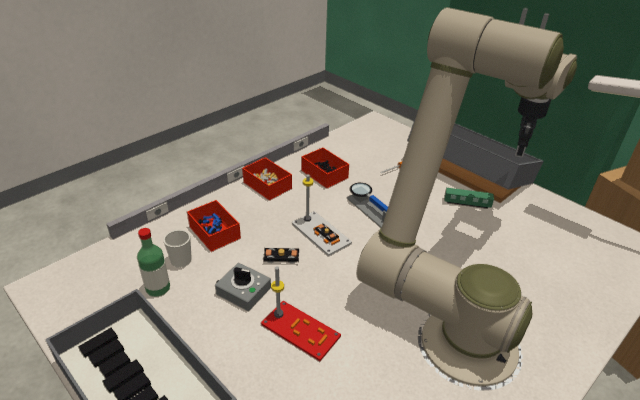

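Both views agree. The aluminium fixture with the bogie is at side (322,232) / scene (326,235), with its collar at side (307,182) / scene (347,203). The look-alikes are a red fixture with its own collar, side (300,328) / scene (315,184), and a bigger bogie lying loose at side (281,257) / scene (351,212). The lamp box is at side (242,287) / scene (363,190), and the loupe at side (357,188) / scene (302,265).

```bash
cat >> h.py <<'E'
def tri(obs):
    A=np.zeros((3,3));b=np.zeros(3);R=[]
    for o,r in obs:
        r=r/np.linalg.norm(r);M=np.eye(3)-np.outer(r,r);A+=M;b+=M@o;R.append((M,o))
    p=np.linalg.solve(A,b);return p,[round(1000*np.linalg.norm(M@(p-o)),1) for M,o in R]
E
python3 - <<'E'
from h import *
for n,a,b in [('dial',(363,178),(240,271)),('lampbox',(361,194),(242,290)),('collar',(347,203),(306.5,181)),('loupe',(302,262),(357,188)),('fixture',(326,235),(322,232)),('bogie',(318,235),(327,237)),('cradle',(286,267),(374,208))]:
    p,e=tri([ray('scene',*a),ray('side',*b)]);print(n,p.round(4),e)
im,d=cams.get_image('side')
save('c1.png',cv2.resize(im[150:370,200:420],(800,600)[:1]*0 or (600,600),interpolation=cv2.INTER_CUBIC))
for n,z in [('cup',.0),('bottle',0),('bin_a',0),('screwdriver',0)]:
  for e in cams.mark_of('side',n)[:3]:
    l=e['location'];print(n,round(e['p'],2),at_z('side',l[0]*640,l[1]*400,z).round(3))
E
```

```text
dial [0.5028 0.2939 0.0726] [np.float64(1.8), np.float64(1.8)]
lampbox [0.4995 0.2946 0.0044] [np.float64(2.8), np.float64(2.8)]
collar [ 0.5986 -0.0261  0.1526] [np.float64(0.6), np.float64(0.6)]
loupe [ 0.5656 -0.2219  0.049 ] [np.float64(2.4), np.float64(2.4)]
fixture [ 0.5239 -0.0199  0.008 ] [np.float64(1.0), np.float64(1.0)]
bogie [ 0.4995 -0.0221  0.0014] [np.float64(2.6), np.float64(2.6)]
cradle [ 0.5009 -0.2235  0.0056] [np.float64(6.3), np.float64(6.3)]
cup 0.93 [0.722 0.343 0.   ]
bottle 0.93 [0.665 0.457 0.   ]
bottle 0.43 [ 0.304 -0.475  0.   ]
bin_a 0.69 [ 0.755 -0.236  0.   ]
bin_a 0.61 [0.743 0.204 0.   ]
bin_a 0.51 [ 0.609 -0.288  0.   ]
screwdriver 0.58 [ 0.587 -0.47   0.   ]
```

View pics/c1.png

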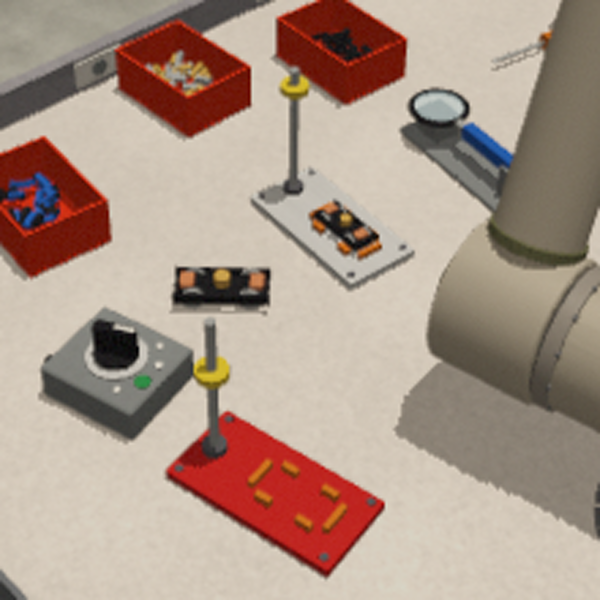

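The close crop confirms the choice: the small bogie sits in orange stops on the pale aluminium plate, crop (345,225), with its collar at (294,88). The bigger bogie lies loose at (222,285). On the lamp box the white dots are at (160,345), (160,362) and (117,389), and the green one at (143,381). I'll go up and over the loupe, then the fixture, then the dial, and take wrist pictures on the way.

Request:
move_arm(jaw=[8.5,8.5,8.5,8.5], dp=[[0,0,-2.4],[0,0,-2.4],[0,0,-2.4],[0,0,-2.4]], turn=[[0,0,0.0985],[0,0,0.0985],[0,0,0.0985],[0,0,0.0985]])

```text
time_s: 1.63
position: [0.211, -0.5077, 0.3009]
tool_rot: [[1.0, -0.005, -0.0], [-0.005, -1.0, 0.0], [-0.0, -0.0, -1.0]]
ft_force: [0.1, -0.1, 0.6]
grip_width: 0.0853
gripper_force: 0.0
```

Request:
move_arm(jaw=[8.5,8.5,8.5,8.5,8.5,8.5,8.5,8.5,8.5,8.5,8.5,8.5], dp=[[2.8,-2.6,0],[2.8,-2.6,0],[2.8,-2.6,0],[2.8,-2.6,0],[2.8,-2.6,0],[2.8,-2.6,0],[2.8,-2.6,0],[2.8,-2.6,0],[2.8,-2.6,0],[2.8,-2.6,0],[2.8,-2.6,0],[0,0,0]], turn=[[0,0,0],[0,0,0],[0,0,0],[0,0,0],[0,0,0],[0,0,0],[0,0,0],[0,0,0],[0,0,0],[0,0,0],[0,0,0],[0,0,0]])

```text
time_s: 2.63
position: [0.5224, -0.2175, 0.2993]
tool_rot: [[1.0, 0.006, 0.001], [0.006, -1.0, 0.002], [0.001, -0.002, -1.0]]
ft_force: [-0.3, 0.7, -0.2]
grip_width: 0.0848
gripper_force: 0.0
```

```bash
python3 - <<'E'
from h import *
import pickle
s=observe();im,d=cams.get_image('wrist');save('wl.png',im);pickle.dump((s,im,d),open('wl.pkl','wb'))
for n,z in [('loupe',.042),('cradle',0.)]:
  for e in cams.mark_of('wrist',n)[:2]:
    l=e['location'];u,v=l[0]*640,l[1]*400;print(n,round(e['p'],2),round(u),round(v),at_z('wrist',u,v,z,s).round(4))
# blue handle
hsv=cv2.cvtColor(im,cv2.COLOR_RGB2HSV);m=((hsv[:,:,0]>100)&(hsv[:,:,0]<130)&(hsv[:,:,1]>150)).astype(np.uint8)
P=[at_depth('wrist',u,v,d[v,u],s) for v,u in np.argwhere(m)[::5] if d[v,u]>0];P=np.array(P)
print(len(P),P.min(0),P.max(0),np.median(P,0))
P=P[abs(P[:,2]-np.median(P[:,2]))<.004]
c=P.mean(0);w,V=np.linalg.eigh(np.cov(P[:,:2].T));print(c,np.degrees(np.arctan(V[1,1]/V[0,1])),P[:,0].min(),P[:,0].max())
E
```

```text
loupe 0.83 332 127 [ 0.5676 -0.2351  0.042 ]
cradle 0.79 326 168 [ 0.5049 -0.2276  0.    ]
148 [ 0.41444144 -0.28087742  0.04902177] [ 0.54204795 -0.17580828  0.42491353] [ 0.46865345 -0.21634938  0.05120038]
[ 0.46632127 -0.21622141  0.05117851] -9.352121898329196 0.4144414418531356 0.5140236080195737
```

View pics/wl.png

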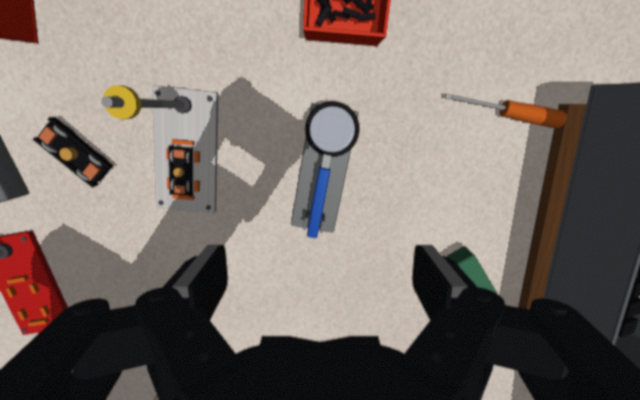

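Request:
move_arm(jaw=[8.5,8.5,8.5,8.5,8.5,8.5], dp=[[0,-4,0],[0,-4,0],[0,-4,0],[0,-4,0],[0,-4,0],[0,0,0]], turn=[[0,0,0],[0,0,0],[0,0,0],[0,0,0],[0,0,0],[0,0,0]])

```text
time_s: 3.28
position: [0.5181, -0.0176, 0.3006]
tool_rot: [[1.0, 0.004, 0.001], [0.004, -1.0, 0.001], [0.001, -0.001, -1.0]]
ft_force: [0.1, -0.4, 0.3]
grip_width: 0.085
gripper_force: 0.0
```

The wrist picture shows the loupe with its lens at (332,129) and its blue handle running to (313,235), about -9° off x. The fixture is at (186,150), with its bogie at (182,170) and its post base at (183,104). Next is the view over the fixture.

```bash
python3 - <<'E'
from h import *
import pickle
s=observe();im,d=cams.get_image('wrist');save('wf.png',im);pickle.dump((s,im,d),open('wf.pkl','wb'))
for n,z in [('bogie',.012),('fixture',0.),('focus_mark',.15)]:
  for e in cams.mark_of('wrist',n)[:3]:
    l=e['location'];u,v=l[0]*640,l[1]*400;print(n,round(e['p'],2),round(u),round(v),at_z('wrist',u,v,z,s).round(4))
hsv=cv2.cvtColor(im,cv2.COLOR_RGB2HSV);m=((hsv[:,:,0]>22)&(hsv[:,:,0]<34)&(hsv[:,:,1]>150)&(hsv[:,:,2]>120)).astype(np.uint8)
n,l,st,c=cv2.connectedComponentsWithStats(m)
for i in range(1,n):
  if st[i,4]>30:
    dd=d[l==i];dd=dd[dd>0];P=np.array([at_depth('wrist',u,v,d[v,u],s) for v,u in np.argwhere(l==i) if d[v,u]>0]);print('yellow',st[i],c[i].round(1),np.median(P,0).round(4),np.percentile(P[:,2],[10,90]).round(4))
# fixture plate
for e in cams.outline_of('wrist','fixture')[:2]:
  M=e['mask'];mm=M&(hsv[:,:,1]<40)
  P=np.array([at_depth('wrist',u,v,d[v,u],s) for v,u in np.argwhere(mm) if d[v,u]>0])
  P=P[abs(P[:,2]-.012)<.006].astype(np.float32)
  if len(P)>50: print('plate',e['p'],cv2.minAreaRect(P[:,:2].copy()),np.median(P[:,2]))
E
```

```text
bogie 0.95 218 149 [0.5304 0.1304 0.012 ]
bogie 0.79 321 165 [ 0.5068 -0.0199  0.012 ]
fixture 0.98 323 148 [ 0.5311 -0.0229  0.    ]
fixture 0.62 146 281 [0.3064 0.2741 0.    ]
focus_mark 0.85 329 99 [ 0.5957 -0.0271  0.15  ]
focus_mark 0.78 82 283 [0.3933 0.2549 0.15  ]
yellow [313  83  31  32 605] [327.9  98.3] [ 0.5959 -0.0255  0.1584] [0.1574 0.1594]
yellow [ 71 272  25  22 299] [ 84.  282.1] [0.3776 0.2776 0.1193] [0.1184 0.1202]Traceback (most recent call last):
  File "<stdin>", line 15, in <module>
  File "h.py", line 18, in at_depth
    o,r=ray(c,u,v,st);return o+d*r
        ~~~^^^^^^^^^^
  File "h.py", line 12, in ray
    f,cx,cy,k=K(c);T=camT(c,st)
                     ~~~~^^^^^^
  File "h.py", line 7, in camT
    f,cx,cy,k=K(c)
              ~^^^
  File "h.py", line 5, in K
    k=cams.calibration(c); return 200/np.tan(np.radians(k['vertical_fov'])/2),k['cx'],k['cy'],k
ValueError: time passes only in moves, steps and waits
```

View pics/wf.png

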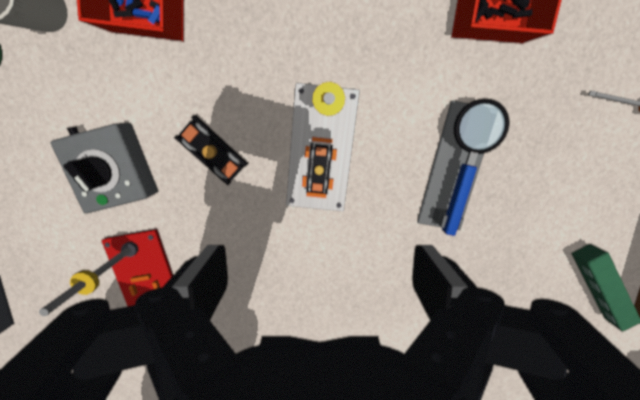

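Request:
move_arm(jaw=[8.5,8.5,8.5,8.5,8.5,8.5,8.5,8.5,8.5,8.5], dp=[[-0.2,-4,0],[-0.2,-4,0],[-0.2,-4,0],[-0.2,-4,0],[-0.2,-4,0],[-0.2,-4,0],[-0.2,-4,0],[0,-3,0],[0,0,0],[0,0,0]], turn=[[0,0,0],[0,0,0],[0,0,0],[0,0,0],[0,0,0],[0,0,0],[0,0,0],[0,0,0],[0,0,0],[0,0,0]])

```text
time_s: 4.37
position: [0.5057, 0.2879, 0.2991]
tool_rot: [[1.0, 0.0, -0.001], [0.0, -1.0, -0.001], [-0.001, 0.001, -1.0]]
ft_force: [0.4, -0.1, 0.4]
grip_width: 0.0849
gripper_force: 0.0
```

The picture shows the aluminium fixture at (323,148), with its bogie at (320,168) and its collar at (329,98), top at about 158 mm so centre about 153 mm. Next I measure the dial from above.

```bash
python3 - <<'E'
s=open('h.py').read()
s=s.replace("def K(c):\n    k=cams.calibration(c);","_C={}\ndef K(c):\n    if c not in _C: _C[c]=cams.calibration(c)\n    k=_C[c];")
open('h.py','w').write(s)
E
python3 - <<'E'
from h import *
import pickle
s=observe();im,d=cams.get_image('wrist');pickle.dump((s,im,d),open('wd.pkl','wb'))
r=cams.mark_of('wrist','dial_grip');print([(e['p'],np.round(np.array(e['location'])*[640,400])) for e in r])
u,v=np.array(r[0]['location'])*[640,400];print(at_z('wrist',u,v,.074,s).round(4))
r=cams.mark_of('wrist','lampbox');l=np.array(r[0]['location'])*[640,400];print(at_z('wrist',*l,0,s).round(4))
u,v=int(u),int(v);a=max(0,v-70)
save('wd.png',cv2.resize(im[a:a+140,u-80:u+80],(800,700)[:1]*0 or (686,600),interpolation=cv2.INTER_CUBIC));print(u-80,a)
hsv=cv2.cvtColor(im,cv2.COLOR_RGB2HSV)
g=(hsv[:,:,0]>50)&(hsv[:,:,0]<80)&(hsv[:,:,1]>150);g[:a]=0;g[a+140:]=0
y,x=np.nonzero(g);print('green',x.mean(),y.mean(),len(x),at_z('wrist',x.mean(),y.mean(),.041,s))
# bar top by depth
P=np.array([[*at_depth('wrist',U,V,d[V,U],s)] for V in range(a,a+140) for U in range(u-80,u+80) if d[V,U]>0])
B=P[(P[:,2]>.073)&(P[:,2]<.09)].astype(np.float32);print(len(B),np.median(B[:,2]),cv2.minAreaRect(B[:,:2].copy()),B.mean(0))
L=P[(P[:,2]>.033)&(P[:,2]<.046)].astype(np.float32);print(cv2.minAreaRect(L[:,:2].copy()))
E
```

```text
[(0.71, array([319., 167.]))]
[0.5023 0.2877 0.074 ]
[0.4992 0.2926 0.    ]
238 97
green 314.54 191.64 50 [0.46130277 0.29373356 0.041     ]
368 0.08029938 ((0.5034995079040527, 0.2916269898414612), (0.042070310562849045, 0.0141634251922369), 31.206762313842773) [0.50433517 0.2916272  0.08006323]
((0.5036077499389648, 0.29170531034469604), (0.10991984605789185, 0.10031846165657043), 14.208911895751953)
```

View pics/wd.png

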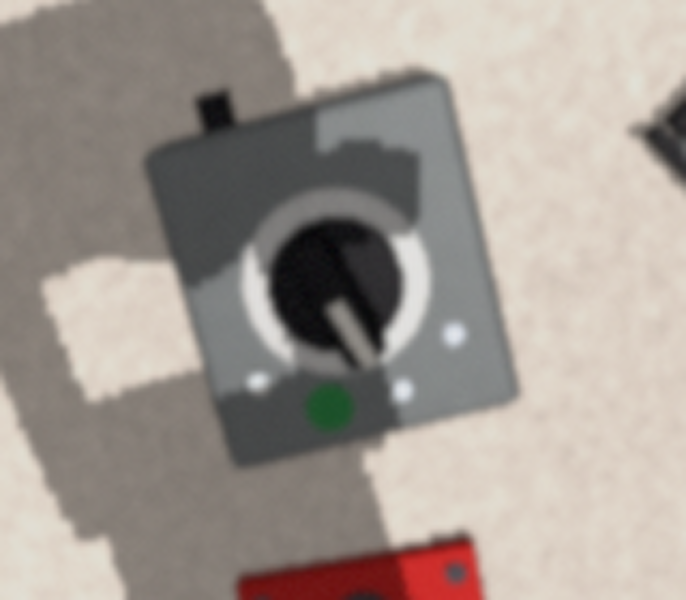

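The dial close-up shows the pointer at the second dot, at crop (403,390), with green one step further clockwise at (330,407). The dial is at (0.5036, 0.2917) and its bar lies at 31.2°. The target is -3.2°, so it turns 0.6 rad clockwise.

Request:
move_arm(jaw=[5,5,5,5,5,5,5], dp=[[-0.2,-0.4,3],[0,0,3],[0,0,3],[0,0,3],[0,0,3],[0,0,0],[0,0,0]], turn=[[0,0,-0.109],[0,0,-0.109],[0,0,-0.109],[0,0,-0.109],[0,0,-0.109],[0,0,0],[0,0,0]])

```text
time_s: 5.1
position: [0.5034, 0.2908, 0.1497]
tool_rot: [[0.858, 0.514, -0.002], [0.514, -0.858, -0.001], [-0.002, -0.0, -1.0]]
ft_force: [0.3, 1.3, 1.5]
grip_width: 0.0502
gripper_force: 0.0
```

Request:
move_arm(jaw=[5,5,5,5,1,1,1,1,1,1], dp=[[0.05,-0.08,3],[0,0,3],[0,0,3],[0,0,0],[0,0,0],[0,0,0],[0,0,0],[0,0,0],[0,0,0],[0,0,0]], turn=[[0,0,0],[0,0,0],[0,0,0],[0,0,0],[0,0,0],[0,0,0],[0,0,0],[0,0,0],[0,0,0],[0,0,0]], force=30)

```text
time_s: 5.93
position: [0.5035, 0.2931, 0.0605]
tool_rot: [[0.855, 0.518, 0.001], [0.518, -0.855, 0.0], [0.001, 0.0, -1.0]]
ft_force: [-0.0, -0.2, 0.0]
grip_width: 0.0103
gripper_force: 0.0
```

```bash
python3 - <<'E'
from h import *
s=observe();print(s['grip_width'],s['gripper_force'],s['position'])
im,d=cams.get_image('side');a=cv2.resize(im[210:310,180:300],(480,400),interpolation=cv2.INTER_CUBIC)
im,d=cams.get_image('wrist');b=cv2.resize(im[100:400,170:470],(310,310))
c=np.zeros((400,790,3),np.uint8);c[:,:480]=a;c[:310,480:]=b;save('g1.png',c)
E
```

```text
0.01027726297108838 0.0 [0.5034981  0.29311407 0.06052738]
```

View pics/g1.png

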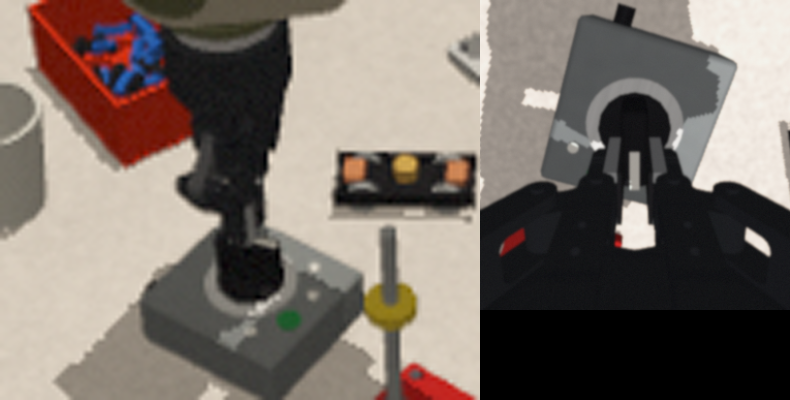

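The side crop shows the fingers on either side of the dial bar, at (250,240). The wrist crop shows the pointer between the pads, at (634,170). The grip force reads 0, so I'll command the jaw fully shut to squeeze.

Request:
move_arm(jaw=[0,0,0,0], dp=[[0,0,0],[0,0,0],[0,0,0],[0,0,0]], turn=[[0,0,0],[0,0,0],[0,0,0],[0,0,0]], force=30)

```text
time_s: 6.37
position: [0.5032, 0.293, 0.0597]
tool_rot: [[0.855, 0.518, -0.0], [0.518, -0.855, -0.0], [-0.0, -0.0, -1.0]]
ft_force: [-0.2, -0.3, 1.7]
grip_width: -0.0
gripper_force: 0.0
```

```bash
python3 - <<'E'
from h import *
s=observe();print(s['grip_width'],s['gripper_force'],s['time_s'])
im,d=cams.get_image('wrist')
R=np.array(s['tool_rot']);p=np.array(s['position'])
for v in (215,230,240,250,260,270,285):
    print(v,[tuple(np.round(1000*(R.T@(at_depth('wrist',u,v,d[v,u],s)-p))).astype(int)) if d[v,u]>0 else 0 for u in range(284,360,7)])
    print('   ',[int(im[v,u].mean()) for u in range(284,360,4)])
E
```

```text
-2.371294735193357e-05 0.0 6.3667
215 [0, (np.int64(6), np.int64(-16), np.int64(10)), (np.int64(6), np.int64(-12), np.int64(9)), (np.int64(6), np.int64(-8), np.int64(10)), (np.int64(17), np.int64(-3), np.int64(-23)), (np.int64(17), np.int64(1), np.int64(-22)), (np.int64(16), np.int64(4), np.int64(-21)), (np.int64(6), np.int64(9), np.int64(9)), (np.int64(7), np.int64(13), np.int64(8)), (np.int64(6), np.int64(18), np.int64(10)), (np.int64(3), np.int64(23), np.int64(17))]
    [128, 20, 16, 18, 18, 17, 17, 17, 20, 20, 19, 21, 18, 22, 20, 22, 20, 48, 140]
230 [(np.int64(-6), np.int64(-21), np.int64(16)), (np.int64(-4), np.int64(-16), np.int64(10)), (np.int64(-4), np.int64(-12), np.int64(9)), (np.int64(-4), np.int64(-8), np.int64(10)), (np.int64(8), np.int64(-3), np.int64(-21)), (np.int64(8), np.int64(1), np.int64(-21)), (np.int64(8), np.int64(4), np.int64(-21)), (np.int64(-4), np.int64(9), np.int64(9)), (np.int64(-4), np.int64(14), np.int64(9)), (np.int64(-4), np.int64(18), np.int64(9)), (np.int64(-7), np.int64(23), np.int64(17))]
    [123, 20, 17, 17, 21, 20, 17, 21, 20, 21, 17, 18, 14, 
[... 2218 characters left out ...]
.int64(12), np.int64(13), np.int64(-70))]
    [40, 21, 21, 18, 17, 22, 32, 99, 61, 30, 90, 83, 28, 21, 21, 23, 19, 25, 204]
285 [(np.int64(12), np.int64(-11), np.int64(-79)), (np.int64(12), np.int64(-8), np.int64(-79)), (np.int64(12), np.int64(-6), np.int64(-79)), (np.int64(12), np.int64(-4), np.int64(-79)), (np.int64(11), np.int64(-1), np.int64(-78)), (np.int64(3), np.int64(1), np.int64(-64)), (np.int64(10), np.int64(3), np.int64(-75)), (np.int64(13), np.int64(5), np.int64(-80)), (np.int64(11), np.int64(8), np.int64(-77)), (np.int64(12), np.int64(10), np.int64(-78)), (np.int64(12), np.int64(12), np.int64(-79))]
    [18, 22, 18, 21, 21, 21, 20, 23, 28, 29, 23, 23, 21, 21, 19, 19, 18, 17, 20]
```

```bash
python3 - <<'E'
from h import *
s=observe();im,d=cams.get_image('wrist')
R=np.array(s['tool_rot']);p=np.array(s['position'])
for u in (312,316,328,332):
  print(u,[(v,*[int(x) for x in np.round(1000*(R.T@(at_depth('wrist',u,v,d[v,u],s)-p)))]) for v in range(229,244)])
E
```

```text
312 [(229, 9, -3, -21), (230, 8, -3, -21), (231, 8, -3, -21), (232, 7, -3, -21), (233, 11, -2, -32), (234, 11, -2, -32), (235, 12, -2, -36), (236, 11, -2, -36), (237, 11, -2, -37), (238, 11, -2, -38), (239, 11, -2, -39), (240, 11, -2, -40), (241, 12, -2, -42), (242, 11, -2, -42), (243, 12, -2, -44)]
316 [(229, 9, -1, -21), (230, 8, -1, -20), (231, 7, -1, -20), (232, 7, -1, -21), (233, 11, -1, -31), (234, 11, -1, -33), (235, 11, -1, -35), (236, 11, -1, -36), (237, 11, -1, -37), (238, 11, 0, -37), (239, 11, 0, -38), (240, 11, 0, -39), (241, 11, 0, -41), (242, 11, 0, -42), (243, 11, 0, -43)]
328 [(229, 9, 5, -21), (230, 8, 5, -21), (231, 8, 5, -21), (232, 7, 5, -21), (233, 11, 5, -32), (234, 11, 5, -33), (235, 11, 5, -34), (236, 11, 5, -36), (237, 11, 5, -36), (238, 11, 5, -37), (239, 11, 5, -39), (240, 11, 5, -41), (241, 11, 5, -41), (242, 11, 5, -42), (243, 11, 5, -43)]
332 [(229, 8, 8, -18), (230, 7, 8, -18), (231, 7, 8, -18), (232, 6, 8, -18), (233, 11, 7, -32), (234, 11, 7, -33), (235, 11, 7, -34), (236, 11, 7, -36), (237, 11, 7, -37), (238, 11, 7, -38), (239, 11, 7, -39), (240, 11, 7, -40), (241, 11, 7, -41), (242, 11, 7, -42), (243, 11, 7, -44)]
```

Request:
move_arm(jaw=[5,5,5,5,5,5], dp=[[0,0,0],[0,0,0],[0,0,0],[0,0,0],[0,0,0],[0,0,0]], turn=[[0,0,0],[0,0,0],[0,0,0],[0,0,0],[0,0,0],[0,0,0]])

```text
time_s: 6.97
position: [0.5032, 0.293, 0.0597]
tool_rot: [[0.855, 0.518, -0.0], [0.518, -0.855, 0.0], [-0.0, -0.0, -1.0]]
ft_force: [0.7, 0.5, 0.3]
grip_width: 0.0498
gripper_force: 0.0
```

Closed fingers measured in the wrist depth end about 31 mm short of the reported TCP, so the grasp was too high and closed above the bar. The bar reads correctly at z = 81 mm. I'll go 33 mm lower and grip.

Request:
move_arm(jaw=[5,5,5,5,5,1,1,1,1,1,1,1], dp=[[0,0,1.1],[0,0,1.1],[0,0,1.1],[0,0,0],[0,0,0],[0,0,0],[0,0,0],[0,0,0],[0,0,0],[0,0,0],[0,0,0],[0,0,0]], turn=[[0,0,0],[0,0,0],[0,0,0],[0,0,0],[0,0,0],[0,0,0],[0,0,0],[0,0,0],[0,0,0],[0,0,0],[0,0,0],[0,0,0]], force=30)

```text
time_s: 7.97
position: [0.5034, 0.2933, 0.0275]
tool_rot: [[0.855, 0.518, 0.001], [0.518, -0.855, 0.001], [0.001, -0.0, -1.0]]
ft_force: [-2.3, 1.2, 6.7]
grip_width: 0.0133
gripper_force: 32.7
```

Request:
move_arm(jaw=[1,1,1,1,1,1,1,1,1], dp=[[0,0,0],[0,0,0],[0,0,0],[0,0,0],[0,0,0],[0,0,0],[0,0,0],[0,0,0],[0,0,0]], turn=[[0,0,0.09],[0,0,0.09],[0,0,0.09],[0,0,0.09],[0,0,0.09],[0,0,0.09],[0,0,0.06],[0,0,0],[0,0,0]])

```text
time_s: 8.72
position: [0.5035, 0.2927, 0.0275]
tool_rot: [[0.998, -0.055, 0.001], [-0.055, -0.998, -0.0], [0.001, 0.0, -1.0]]
ft_force: [-1.2, -2.1, 6.4]
grip_width: 0.0134
gripper_force: 32.8
```

Request:
move_arm(jaw=[5,5,5,5,5,5,5,5,5,5,5,5], dp=[[0,0,0],[0,0,0],[0,0,0],[0,0,0],[0,0,-4],[0,0,-4],[0,0,-4],[0,0,-4],[0,0,-4],[0,0,-4],[0,0,-3],[0,0,0]], turn=[[0,0,0],[0,0,0],[0,0,0],[0,0,0],[0,0,0],[0,0,0],[0,0,0],[0,0,0],[0,0,0],[0,0,0],[0,0,0],[0,0,0]])

```text
time_s: 9.72
position: [0.5046, 0.2935, 0.3035]
tool_rot: [[0.998, -0.055, 0.011], [-0.055, -0.998, 0.004], [0.011, -0.004, -1.0]]
ft_force: [0.5, 1.0, 0.3]
grip_width: 0.0499
gripper_force: 0.0
```

```bash
python3 - <<'E'
from h import *
s=observe();im,d=cams.get_image('wrist');print(s['position'],s['grip_width'])
print(proj('wrist',(.5036,.2917,.081),s))
u,v=map(int,proj('wrist',(.5036,.2917,.081),s))
P=np.array([[*at_depth('wrist',U,V,d[V,U],s)] for V in range(max(0,v-50),v+50) for U in range(u-60,u+60) if d[V,U]>0])
B=P[(P[:,2]>.073)&(P[:,2]<.09)].astype(np.float32);print(len(B),cv2.minAreaRect(B[:,:2].copy()))
L=P[(P[:,2]>.033)&(P[:,2]<.046)].astype(np.float32);print(cv2.minAreaRect(L[:,:2].copy()))
# pointer brightness on both halves
hs=im[v-60:v+60,u-60:u+60];save('wd2.png',cv2.resize(hs,(480,480),interpolation=cv2.INTER_CUBIC))
E
```

```text
[0.50459139 0.29354189 0.30349938] 0.049898008680138044
(np.float64(320.9413000397309), np.float64(167.6618854296013))
353 ((0.5038003921508789, 0.2916225790977478), (0.012918482534587383, 0.041275132447481155), 86.85852813720703)
((0.5035576224327087, 0.2916989326477051), (0.10987591743469238, 0.10010404884815216), 14.321444511413574)
```

View pics/wd2.png

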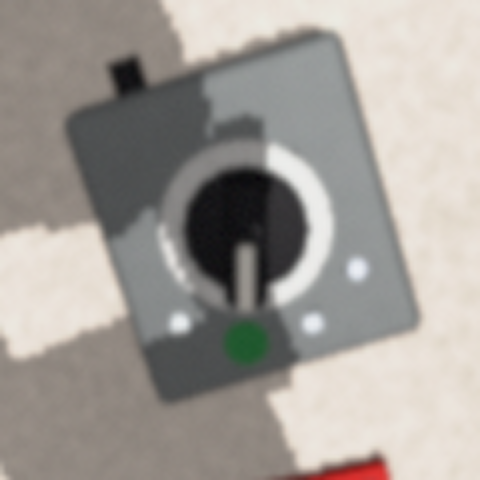

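The pointer at (246,275) points straight at the green dot at (246,342), and the bar measures -3.1° against a target of -3.2°, so the dial is set and released. Next I refine the loupe, fixture and bogie poses from the stored pictures.

```bash
python3 - <<'E'
from h import *
import pickle
def cloud(f,box):
    s,im,d=pickle.load(open(f,'rb'));x0,x1,y0,y1=box
    V,U=np.mgrid[y0:y1,x0:x1];V,U=V.ravel(),U.ravel();dd=d[V,U];k=dd>0;V,U,dd=V[k],U[k],dd[k]
    F,cx,cy,_=K('wrist');T=camT('wrist',s)
    P=np.c_[(U-cx)/F*dd,-(V-cy)/F*dd,-dd]@T[:3,:3].T+T[:3,3]
    return P,cv2.cvtColor(im,cv2.COLOR_RGB2HSV)[V,U].astype(int)
def rect(P): return np.round(cv2.minAreaRect(P[:,:2].astype(np.float32)),4) if 0 else cv2.minAreaRect(P[:,:2].astype(np.float32))
for f,bx in (('wl.pkl',(270,380,80,260)),('wf.pkl',(400,530,80,260))):
    P,h=cloud(f,bx)
    b=(h[:,0]>100)&(h[:,0]<130)&(h[:,1]>150)&(P[:,2]>.046)&(P[:,2]<.06)
    print(f,'handle',b.sum(),rect(P[b]),np.median(P[b][:,2]))
    l=(P[:,2]>.036)&(P[:,2]<.058)&~((h[:,0]>100)&(h[:,1]>150))
    L=P[l];c=np.array([.568,-.234]);L=L[np.hypot(*(L[:,:2]-c).T)<.042];(x,y),r=cv2.minEnclosingCircle(L[:,:2].astype(np.float32));print(' lens',x,y,r,np.median(L[:,2]))
for f,bx in (('wf.pkl',(285,365,75,215)),('wl.pkl',(145,225,80,220))):
    P,h=cloud(f,bx)
    pl=(P[:,2]>.006)&(P[:,2]<.03); print(f,'plate',rect(P[pl]),np.median(P[pl][:,2]))
    bo=(P[:,2]>.027)&(P[:,2]<.045)&(np.hypot(P[:,0]-.508,P[:,1]+.021)<.05);print(' bogie',bo.sum(),rect(P[bo]),P[bo][:,2].max())
    co=(h[:,0]>22)&(h[:,0]<34)&(h[:,1]>140)&(P[:,2]>.1);(x,y),r=cv2.minEnclosingCircle(P[co][:,:2].astype(np.float32));print(' collar',x,y,r,np.median(P[co][:,2]),np.percentile(P[co][:,2],[2,98]))
E
```

```text
wl.pkl handle 708 ((0.46400365233421326, -0.21619585156440735), (0.01591690257191658, 0.10040610283613205), 79.47307586669922) 0.05129121340579906
 lens 0.5642746090888977 -0.23385734856128693 0.038379013538360596 0.04386933800821258
wf.pkl handle 811 ((0.46350446343421936, -0.21468672156333923), (0.015447650104761124, 0.09999949485063553), 79.70805358886719) 0.05126777271729782
 lens 0.5639587044715881 -0.23400041460990906 0.03820741921663284 0.043959083619162787
wf.pkl plate ((0.5291978120803833, -0.019799508154392242), (0.09014463424682617, 0.18003930151462555), 84.10094451904297) 0.011719837062228733
 bogie 593 ((0.5047653913497925, -0.017253177240490913), (0.031927499920129776, 0.07028067111968994), 84.17457580566406) 0.03644606635403319
 collar 0.5963528752326965 -0.026397179812192917 0.015006805770099163 0.15841724205492858 [0.15687384 0.16010481]
wl.pkl plate ((0.5295296907424927, -0.020124413073062897), (0.09077449142932892, 0.1799647957086563), 84.0886001586914) 0.011672877122901798
 bogie 571 ((0.5052677989006042, -0.017822610214352608), (0.032565321773290634, 0.07056144624948502), 84.47199249267578) 0.03720921934677934
  return _methods._mean(a, axis=axis, dtype=dtype,
  ret = ret.dtype.type(ret / rcount)
Traceback (most recent call last):
IndexError: index -1 is out of bounds for axis 0 with size 0
```

Request:
move_arm(jaw=[5,5,5,5,5,5,5,5,5,5,5,5], dp=[[0,0,0],[0,0,0],[0.54,3.9,0],[0.54,3.9,0],[0.54,3.9,0],[0.54,3.9,0],[0.54,3.9,0],[0.54,3.9,0],[0.54,3.9,0],[0.54,3.9,0],[0.54,3.9,0],[0.54,3.9,0]], turn=[[0,0,0.063],[0,0,0.063],[0,0,0],[0,0,0],[0,0,0],[0,0,0],[0,0,0],[0,0,0],[0,0,0],[0,0,0],[0,0,0],[0,0,0]])

```text
time_s: 10.77
position: [0.4851, -0.102, 0.2953]
tool_rot: [[0.984, -0.18, -0.002], [-0.18, -0.984, 0.001], [-0.002, -0.001, -1.0]]
ft_force: [1.3, 0.5, 0.1]
grip_width: 0.0497
gripper_force: 0.0
```

Request:
move_arm(jaw=[5,5,5,5,5,5,5,5], dp=[[0.54,3.9,0],[0.54,3.9,0],[0.54,3.9,0],[0,0,4],[0,0,4],[0,0,4],[0,0,0],[0,0,0]], turn=[[0,0,0],[0,0,0],[0,0,0],[0,0,0],[0,0,0],[0,0,0],[0,0,0],[0,0,0]])

```text
time_s: 11.43
position: [0.4801, -0.2178, 0.1755]
tool_rot: [[0.984, -0.18, -0.004], [-0.18, -0.984, 0.003], [-0.004, -0.002, -1.0]]
ft_force: [0.8, -0.5, 1.9]
grip_width: 0.0503
gripper_force: 0.0
```

```bash
python3 - <<'E'
from h import *
s=observe();im,d=cams.get_image('wrist');R=np.array(s['tool_rot']);p=np.array(s['position']);print(R.round(4))
V,U=np.mgrid[0:400,0:640];V,U=V.ravel(),U.ravel();dd=d[V,U];F,cx,cy,_=K('wrist');T=camT('wrist',s)
P=np.c_[(U-cx)/F*dd,-(V-cy)/F*dd,-dd]@T[:3,:3].T+T[:3,3]
h=cv2.cvtColor(im,cv2.COLOR_RGB2HSV)[V,U].astype(int)
b=(dd>0)&(h[:,0]>100)&(h[:,0]<130)&(h[:,1]>150)&(P[:,2]>.046)&(P[:,2]<.06)
r=cv2.minAreaRect(P[b][:,:2].astype(np.float32));print(p.round(4),b.sum(),r,np.median(P[b][:,2]))
L=P[(dd>0)&(P[:,2]>.036)&(P[:,2]<.058)&~((h[:,0]>100)&(h[:,1]>150))];L=L[np.hypot(L[:,0]-.565,L[:,1]+.234)<.042]
print(cv2.minEnclosingCircle(L[:,:2].astype(np.float32)),len(L))
g=np.array([.4814,-.2187,p[2]]);print('to go tool cm',(100*R.T@(g-p)).round(2))
E
```

```text
[[ 0.9836 -0.1803 -0.0039]
 [-0.1803 -0.9836  0.0029]
 [-0.0043 -0.0022 -1.    ]]
[ 0.4801 -0.2178  0.1755] 1463 ((0.463955819606781, -0.21662940084934235), (0.015168817713856697, 0.09991399943828583), 79.18232727050781) 0.05135099955578698
((0.5625191926956177, -0.23409947752952576), 0.03964070975780487) 5416
to go tool cm [ 0.14  0.06 -0.  ]
```

Request:
move_arm(jaw=[5,5,5,5,5,5], dp=[[0.2,0.05,4],[0,0,4],[0,0,4],[0,0,3],[0,0,0],[0,0,0]], turn=[[0,0,0],[0,0,0],[0,0,0],[0,0,0],[0,0,0],[0,0,0]])

```text
time_s: 11.98
position: [0.4839, -0.2199, 0.0283]
tool_rot: [[0.984, -0.18, 0.001], [-0.18, -0.984, -0.001], [0.001, 0.001, -1.0]]
ft_force: [0.6, 0.2, 1.4]
grip_width: 0.0501
gripper_force: 0.0
```

Request:
move_arm(jaw=[5,5,5,5,5], dp=[[0,0,1],[0,0,1],[0,0,0.7],[0,0,0],[0,0,0]], turn=[[0,0,0],[0,0,0],[0,0,0],[0,0,0],[0,0,0]])

```text
time_s: 12.4
position: [0.4828, -0.2192, -0.0002]
tool_rot: [[0.984, -0.18, -0.0], [-0.18, -0.984, 0.0], [-0.0, -0.0, -1.0]]
ft_force: [0.5, -0.1, 0.3]
grip_width: 0.0497
gripper_force: 0.0
```

Request:
move_arm(jaw=[5,5,5,1,1,1,1,1,1,1,1,1], dp=[[0,0,0.6],[0,0,0],[0,0,0],[0,0,0],[0,0,0],[0,0,0],[0,0,0],[0,0,0],[0,0,0],[0,0,0],[0,0,0],[0,0,0]], turn=[[0,0,0],[0,0,0],[0,0,0],[0,0,0],[0,0,0],[0,0,0],[0,0,0],[0,0,0],[0,0,0],[0,0,0],[0,0,0],[0,0,0]], force=50)

```text
time_s: 13.4
position: [0.4829, -0.2193, -0.006]
tool_rot: [[0.984, -0.18, 0.0], [-0.18, -0.984, -0.0], [0.001, 0.0, -1.0]]
ft_force: [-0.1, -0.8, 5.5]
grip_width: 0.0153
gripper_force: 49.9
```

Request:
move_arm(jaw=[1,1,1,1,1,1,1], dp=[[0,0,-1],[0,0,-2.2],[0,0,-3],[0,0,-3],[0,0,-2],[0,0,0],[0,0,0]], turn=[[0,0,0],[0,0,0],[0,0,0],[0,0,0],[0,0,0],[0,0,0],[0,0,0]])

```text
time_s: 13.98
position: [0.4828, -0.2192, 0.1064]
tool_rot: [[0.984, -0.18, 0.001], [-0.18, -0.984, -0.001], [0.001, 0.001, -1.0]]
ft_force: [-0.7, 0.2, -1.7]
grip_width: 0.0153
gripper_force: 49.1
```

```bash
cat > lens.py <<'E'
from h import *
s=observe();im,d=cams.get_image('wrist');R=np.array(s['tool_rot']);p=np.array(s['position'])
V,U=np.mgrid[0:400,0:640];V,U=V.ravel(),U.ravel();dd=d[V,U];F,cx,cy,_=K('wrist');T=np.array(K('wrist')[3]['tool_from_camera'])
P=np.c_[(U-cx)/F*dd,-(V-cy)/F*dd,-dd]@T[:3,:3].T+T[:3,3]  # tool frame
h=cv2.cvtColor(im,cv2.COLOR_RGB2HSV)[V,U].astype(int)
k=(dd>0)&(abs(P[:,2]+.05)<.022)&(P[:,0]>.030)&(P[:,0]<.14)&(abs(P[:,1])<.06)
blue=(h[:,0]>100)&(h[:,0]<130)&(h[:,1]>150)
L=P[k&~blue];B=P[k&blue]
L=L[L[:,0]>.045]
(x,y),r=cv2.minEnclosingCircle(L[:,:2].astype(np.float32))
print('p',p.round(4),s['grip_width'],'n',len(L),len(B)); print('lens tool',x,y,r)
A=np.c_[L[:,:2],np.ones(len(L))];c=np.linalg.lstsq(A,L[:,2],rcond=None)[0];res=L[:,2]-A@c
g=abs(res)<.002;c=np.linalg.lstsq(A[g],L[g,2],rcond=None)[0];print('plane',c,'top z tool',c@[x,y,1],g.mean())
n=R@np.array([c[0],c[1],-1]);print('lens normal',n.round(4))
if len(B)>10: print('handle',B.mean(0),np.median(B[:,2]))
w=R@np.array([x,y,c@[x,y,1]])+p;print('lens top world',w.round(4))
E
python3 lens.py
```

```text
p [ 0.4828 -0.2192  0.1064] 0.015288987221615397 n 28761 305
lens tool 0.08219797909259796 0.00047806004295125604 0.03761636093258858
plane [ 0.01254486 -0.00076506 -0.05088091] top z tool -0.0498501154618588 0.9635617676714996
lens normal [ 1.14e-02 -7.00e-04  1.00e+00]
handle [ 0.0310545   0.00058655 -0.05481668] -0.0555180280789658
lens top world [ 0.5635 -0.2344  0.1563]
```

Request:
move_arm(jaw=[1,1,1,1,1,1,1,1,1,1,1,1], dp=[[-0.97,-2.03,0],[-0.97,-2.03,0],[-0.97,-2.03,0],[-0.97,-2.03,0],[-0.97,-2.03,0],[-0.97,-2.03,0],[-0.97,-2.03,0],[-0.97,-2.03,0],[-0.97,-2.03,0],[-0.97,-2.03,0],[0,0,0],[0,0,0]], turn=[[0,0,0],[0,0,0],[0,0,0],[0,0,0],[0,0,0],[0,0,0],[0,0,0],[0,0,0],[0,0,0],[0,0,0],[0,0,0],[0,0,0]])

```text
time_s: 15.03
position: [0.423, -0.0012, 0.1047]
tool_rot: [[0.984, -0.178, -0.003], [-0.178, -0.984, 0.001], [-0.003, -0.0, -1.0]]
ft_force: [0.4, -0.3, -1.1]
grip_width: 0.0154
gripper_force: 49.1
```

```bash
cat >> lens.py <<'E'
# table plane in same picture, collar top
W=P@R.T+p
t=(dd>0)&(abs(W[:,2])<.006);A=np.c_[W[t][:,:2],np.ones(t.sum())];print('table',np.linalg.lstsq(A,W[t][:,2],rcond=None)[0],t.sum())
y=(dd>0)&(h[:,0]>22)&(h[:,0]<34)&(h[:,1]>140)&(np.hypot(W[:,0]-.597,W[:,1]+.026)<.03)&(W[:,2]>.1)
if y.sum()>20: print('collar',y.sum(),cv2.minEnclosingCircle(W[y][:,:2].astype(np.float32)),np.percentile(W[y][:,2],[5,50,95]))
sd=cams.get_image('side')[0];sc=cams.get_image('scene')[0]
o=np.zeros((400,800,3),np.uint8);a=cv2.resize(sd[150:270,260:380],(400,400),interpolation=cv2.INTER_CUBIC);b=cv2.resize(sc[170:270,280:380],(400,400),interpolation=cv2.INTER_CUBIC)
save('fin.png',np.hstack([a,b]))
for c in('side','scene'):
  for nme,pt in (('lens',w),('collar',[.5965,-.0264,.154]),('bogie',[.505,-.0175,.035])): print(c,nme,np.round(proj(c,np.array(pt)),1))
E
python3 lens.py
```

```text
p [ 0.423  -0.0012  0.1047] 0.015414290745964579 n 28778 286
lens tool 0.08211001008749008 0.0006679537473246455 0.037442903965711594
plane [ 0.01295702 -0.00065052 -0.0509404 ] top z tool -0.04987693172805329 0.962714573632636
lens normal [ 0.0154 -0.0023  1.    ]
handle [ 0.03104803  0.00072806 -0.05507672] -0.05563630287668039
lens top world [ 0.5038 -0.0166  0.1544]
table [ 0.00070989 -0.00057164 -0.00072056] 132809
side lens [327.4 196.4]
side collar [307.3 180.9]
side bogie [325.8 228.5]
scene lens [321.3 193.1]
scene collar [346.5 202.4]
scene bogie [321.1 226. ]
```

View pics/fin.png

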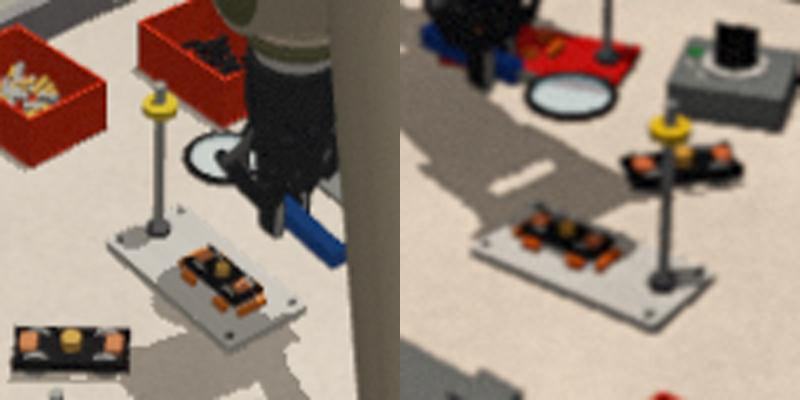

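The last picture shows, on the left, the lens beside the gripper over the bogie and, on the right, the lens at (570,95) clear of the collar at (670,125). The dial pointer is still at green. I'll finish with a small trim: about 0.75° of tilt, 1–2 mm sideways and a little height.

Request:
move_arm(jaw=[1,1,1,1,1,1,1], dp=[[0.18,0.06,-0.04],[0,0,0],[0,0,0],[0,0,0],[0,0,0],[0,0,0],[0,0,0]], turn=[[0,0.013,0],[0,0,0],[0,0,0],[0,0,0],[0,0,0],[0,0,0],[0,0,0]])

```text
time_s: 15.77
position: [0.4256, -0.003, 0.1061]
tool_rot: [[0.984, -0.18, 0.013], [-0.18, -0.984, -0.002], [0.013, 0.0, -1.0]]
ft_force: [0.5, 0.3, -0.8]
grip_width: 0.0151
gripper_force: 49.1
```

```bash
python3 lens.py | grep -E "^p|lens (n|top)"; python3 lens.py | grep -E "^p|lens (n|top)"
```

```text
p [ 0.4256 -0.003   0.1061] 0.015069753457556092 n 28775 280
plane [ 0.012885   -0.00059378 -0.05092436] top z tool -0.04986505898886227 0.9633014769765421
lens normal [0.0000e+00 6.0000e-04 1.0001e+00]
lens top world [ 0.5058 -0.0181  0.1571]
p [ 0.4256 -0.0029  0.1061] 0.015629530047053843 n 28781 281
plane [ 0.0135754  -0.00106454 -0.05099599] top z tool -0.04987967987168051 0.9630311663944964
lens normal [7.0000e-04 9.0000e-04 1.0001e+00]
lens top world [ 0.5057 -0.0186  0.1571]
```

Request:
move_arm(jaw=[1,1,1,1,1,1,1,1], dp=[[-0.1,-0.06,0.08],[0,0,0],[0,0,0],[0,0,0],[0,0,0],[0,0,0],[0,0,0],[0,0,0]], turn=[[0,0,0],[0,0,0],[0,0,0],[0,0,0],[0,0,0],[0,0,0],[0,0,0],[0,0,0]])

```text
time_s: 16.73
position: [0.4247, -0.0022, 0.1053]
tool_rot: [[0.984, -0.18, 0.013], [-0.18, -0.984, -0.002], [0.013, -0.0, -1.0]]
ft_force: [0.3, 0.1, -0.5]
grip_width: 0.0148
gripper_force: 49.1
```

```bash
python3 lens.py | grep -E "^p|lens (n|top)"; python3 -c "
from rig import ticket;print(ticket.close_job())"
```

```text
p [ 0.4247 -0.0022  0.1053] 0.014832130291095057 n 28783 282
plane [ 0.01274243 -0.00067074 -0.05092569] top z tool -0.049877312900861136 0.9647013862349303
lens normal [-2.0000e-04  7.0000e-04  1.0001e+00]
lens top world [ 0.5049 -0.0175  0.1563]
the job is handed in; nothing more can be done
None
```

I handed the job in at about 17 s: the dial is clicked in at green and released, and the loupe is held level and steady over the bogie, lens centre about 154 mm up by my measurements (collar about 154 mm), touching neither bogie nor post.

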